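# Blow out the tin, seat its nested lids, take the outer lid back off

### The job

Blow out the open tin: press the duster's nozzle cap fully down and let it spring back; then carry the nested pair of lids together by the centre stem, lower them, without dropping, onto the tin until the inner lid is fully home, and let go. Then grip the outer lid alone by its collar, lift it straight up about ten centimetres, and finish still holding it there, level and clear of everything, with the inner lid left seated. Do not disturb the closed tin, caddy or jar.

Things in the scene. Friction and masses are not known exactly. Their poses are not given: they have to be found in the camera images.
- tin: Open round aluminium tin, screwed to the shelf in a low black ring (92 mm across, 5 mm high). 76 mm outside diameter, 71 mm mouth, rim 45 mm above the shelf. Origin at shelf level under its centre, z up. With the inner lid home, the inner lid's origin is 35 mm above this origin and on its axis.
- canister: Slim upright grey gas duster can, 45 mm diameter, fixed on a 68 mm wide, 8 mm high black foot, about 20 cm left (+y) of the tin. Neck 19 mm wide up to 108 mm; above it a white nozzle cap whose spout and thin tube (ends 49 mm from the axis) point towards the tin. Origin at shelf level on its axis, z up; its -y axis is the spout's direction.
- nozzle_top (a point): Centre of the flat top of the white nozzle cap (26 mm diameter, 14 mm tall), 129 mm above the shelf when up; moves down with the cap.
- nozzle (a joint): Nozzle cap travel in m: 0 is up, grows as the cap is pressed straight down, 0.006 is fully down (stop). Springs back by itself; takes about 1.3 N to start and 5.5 N fully down. Counts as pressed beyond 0.0045 for 0.1 s and as back up below 0.0015.
- inner_lid: Inner lid, loose, aluminium, 0.08-0.17 kg, starts standing on the shelf right (-y) of the tin. From its origin (centre of flat underside, z up): plug 66 mm diameter, 10 mm tall, bevelled to 58 mm at the bottom, enters the tin's mouth; flange 82 mm diameter from 10 to 14 mm, rests on the tin's rim; round steel stem on its axis.
- stem_top (a point): Top centre of the inner lid's upright stem: 14 mm diameter, from 14 to 58 mm above the inner lid's origin, so this point is at 58 mm. It stands through the outer lid's hole; its top 26 mm are free above the outer lid's collar. Gripping it there lifts both lids, as the outer one just lies on the inner one's flange.
- outer_lid: Outer lid, loose, aluminium, 0.06-0.13 kg, nested over the inner lid, lying on its flange. Origin on its axis at the underside of its 4 mm thick, 92 mm diameter top plate, 14 mm above the inner lid's origin when nested, z up. Skirt reaches 10 mm below the origin, 87 mm inside diameter (2.5 mm play around the flange, 5.5 mm around the tin).
- collar_top (a point): Centre of the top of the outer lid's black upright collar: 38 mm outside diameter, 14 mm tall, from 4 to 18 mm above the outer lid's origin (this point at 18 mm), around a 24 mm hole in which the inner lid's 14 mm stem stands free, 26 mm higher. Gripped across its outside, stem between the fingers, the outer lid lifts straight off.
- closed_tin: Bystander: small closed aluminium tin without a stem, 62 mm diameter, 32 mm high, loose, to the right of the open tin; it and the lids may swap places. Origin at its underside centre.
- caddy: Bystander: black plastic tool caddy, 75 x 140 mm, rack at 75 mm, holding tweezers, pin vise and probe up to 137 mm high, loose, beyond the lids (+x). Origin at its underside centre.
- jar: Bystander: amber glass jar with black cap, 44 mm diameter, 55 mm high, loose, beyond the tin (+x). Origin at its underside centre.

How it is judged:
By the outcome, as a careful person would: the job done as asked, in the order asked, and still so for the second after the job is handed in, while the arm keeps its last pose, push and grip.
It also fails if it takes over 64 s, if anything falls off the work surface, if the arm or the gripper's body presses on something with over 40 N, if the wrist force passes 120 N, or if a joint passes its speed limit or range.

### The arm

A 6-joint arm with a two-finger parallel gripper is mounted at the origin on the work surface. World frame = base frame: x ahead of the robot, y to its left, z up, the work surface at z = 0. Lengths are in m, angles in rad, forces in N, time in s.
With the tool pointing down it reaches from about 0.35 to 0.975 m from the base axis. Payload 7.1 kg.
Tool frame: the origin (TCP) lies at the very end of the fingers, on their centre line; the grasp point (between the pads) lies robot.grip_depth behind it (robot.grip_depth is the distance from the TCP to the grasp point, in m); z points along the fingers, y is the line along which they close (so a half turn about z gives the same grasp; the last joint's range is limited). The gripper opens to 88 mm and grips with 3 to 60 N. Pads are 20 mm wide; open, the fingers measure 115 mm over their backs; the gripper's body (75 mm by 178 mm) begins 61 mm behind the grasp point.
Start: joints at [1.168, 0.423, 1.63, -0, 1.089, -0.019], TCP at [0.234, 0.58, 0.223] pointing down, gripper open.
Joint ranges: [-3, 3], [-0.9, 2.11], [0.09, 2.58], [-1.31, 4.45], [0.11, 2.69], [-2.54, 2.54]. Speed limits (rad/s): [2.39, 2.39, 3.01, 3.14, 3.14, 3.14].

### API

Orientations are given as a unit quaternion [x, y, z, w].
In Python, from cell import robot, inverse_kinematics, optics, nets gives the robot as it stands. Calls block until the motion is done:
- robot.reach(position, orientation): joint-space move of the TCP to a pose.
- robot.line_to(position, rotation=None, velocity=0.15, threshold=None): straight line of the TCP; rotation=None keeps the orientation; velocity is the mean speed in m/s. With threshold (N) it stops when the force on the tool has changed by that much, and returns True; else False.
- robot.move_j(angles): joint-space move.
- robot.grip(opening, newtons=None): finger opening in m; newtons is the grip in N (None keeps the last); returns when the fingers have stopped.
- robot.dwell(seconds).
- inverse_kinematics(position, orientation): joint angles nearest the present ones, or None.
- robot.state(): the state.
- optics.read_camera(name): name is "side" or "top"; returns the picture (480x640x3 uint8, red, green, blue); there is no depth.
- optics.get_calibration(name): a dict with "fovy" (degrees; the focal length in pixels is half the picture's height over the tangent of half this angle, whatever the lens; pixels are square), "cx", "cy" (the principal point, pixels), "R" (3x3) and "t" (3): a world point X has camera coordinates R X + t. Camera axes: x right, y down, z forward; pixel columns grow to the right and rows downward; lengths in m; the calibration is good to about 2 mm. A picture is of the moment at which its call begins. get_calibration takes no time and is no camera call.
A pose or a line that the arm cannot do raises robot.IKError and nothing moves.
- robot.sign_off(): hands the job in; it is judged then, once.
Trained networks look in the newest picture that a camera, given by its name, has taken for a name from the list of things; names that differ only in an ending like _2 or _b are one class to them, and where a whole thing is asked for, a point or a joint stands for the part that bears it (a point fixed in the world has none). Each returns a list of dicts, best first, with "p" (0 to 1); they miss things now and then, are a little off and sometimes report something else, mostly with a low value. They report only what shows in the picture. A call takes as long as a camera call.
- nets.masks_of(camera, query): "pixels" (480x640 bool, what is visible of it) and "position" ([row, column] in pixels, amid what is visible of it).
The state is a dict: "t": time; "joint_positions": joint angles; "qd": joint speeds; "tau": joint torques, N m; "tool_pos": TCP position; "tool_rot": TCP orientation; "wrist_force": force on the tool from outside, world axes, zero at the start; "torque": the same for the moment, N m; "opening": finger opening in m; "gripper_force": force on a finger pad.
Only numpy, scipy, OpenCV 4.12 (cv2) and the standard library are available. Lean on these libraries where they do the work, as an engineer would, in place of code of your own. Each camera call takes 0.05 s, during which the arm holds its last target. There are 200 camera calls.

## Working session

There is one attempt and no reset: what is moved stays moved. The work goes in short steps, each a Python script; the robot and the scene stay as the last script left them, time stands still between calls to the robot, and variables do not carry over. Pictures are saved under pics/ and viewed, at most 10 in all, crops included, and the job is handed in when it is done.

```bash
mkdir -p pics; ls
python3 - <<'E'
from cell import robot, optics, nets
import cv2, numpy as np
print(robot.grip_depth, robot.state())
for c in ["side","top"]:
    im=optics.read_camera(c); cv2.imwrite(f"pics/{c}0.png",im[:,:,::-1])
    k=optics.get_calibration(c); print(c,k)
    for q in ["tin","canister","nozzle_top","inner_lid","stem_top","outer_lid","collar_top","closed_tin","caddy","jar"]:
        for d in nets.masks_of(c,q)[:2]:
            ys,xs=np.nonzero(d["pixels"]); print(q,round(d["p"],2),np.round(d["position"],1),len(xs),xs.min() if len(xs) else 0,xs.max(),ys.min(),ys.max())
E
```

```text
pics
0.0187 {'t': 0.0, 'joint_positions': array([ 1.16801597e+00,  4.23840376e-01,  1.63067434e+00, -5.29335247e-06,
        1.08861465e+00, -1.89569325e-02]), 'qd': array([ 0.00053263,  0.00037597, -0.00041369,  0.00206763, -0.00102173,
       -0.0007067 ]), 'tau': array([ 1.83376003e-03, -5.44626153e+01, -2.73664087e+01,  6.44447585e-02,
        2.27797253e-02, -3.44820296e-05]), 'tool_pos': array([0.23377785, 0.57903358, 0.22190815]), 'tool_rot': array([ 1.90734593e-01,  9.81641342e-01, -7.51829923e-04, -1.58532666e-04]), 'wrist_force': array([-0.41345875,  0.84175504,  0.67905179]), 'torque': array([-0.01279612,  0.01864505,  0.02819904]), 'gripper_force': 0.0, 'opening': 0.08762156096557044}
side {'fovy': 44.10344427657256, 'cx': 324.7037977968594, 'cy': 238.24776441572996, 'R': array([[-0.99565253, -0.09304246,  0.00437452],
       [-0.06640069,  0.67605427, -0.73385391],
       [ 0.06532216, -0.73095398, -0.67929323]]), 't': array([0.60037918, 0.10909044, 1.2767115 ])}
tin 0.79 [296.  327.7] 1508 307 350 273 316
tin 0.49 [201.4 271.5] 1976 251 289 166 231
canister 0.85 [367.4 
[... 717 characters left out ...]
41511, -0.17536788],
       [ 0.17519592,  0.00921977, -0.98449042]]), 't': array([-0.03271708,  0.63875243,  1.04092014])}
tin 0.58 [271.9 254.5] 1732 234 281 251 298
canister 0.7 [282.  156.2] 1166 131 173 267 301
nozzle_top 0.61 [272.  137.7] 192 131 150 270 284
inner_lid 0.42 [335.6 487.7] 112 482 494 334 344
outer_lid 0.84 [339.5 478.1] 1770 459 508 315 364
collar_top 0.92 [338.5 482. ] 1931 458 510 314 365
collar_top 0.46 [339.1 487.1] 137 481 494 333 345
closed_tin 0.63 [296.  385.2] 900 370 404 278 310
closed_tin 0.62 [276.4 136.4] 218 131 152 270 284
caddy 0.76 [191.4 400.7] 3466 363 442 167 215
caddy 0.56 [283.6 157.3] 1159 131 175 267 301
jar 0.84 [178.9 248. ] 515 236 259 167 193
```

View pics/side0.png

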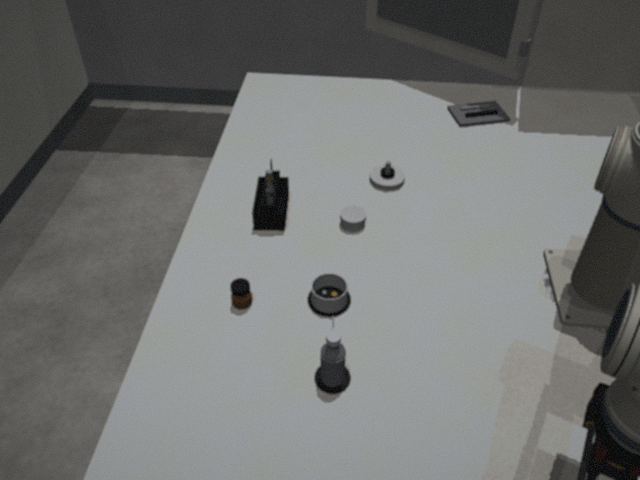

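View pics/top0.png

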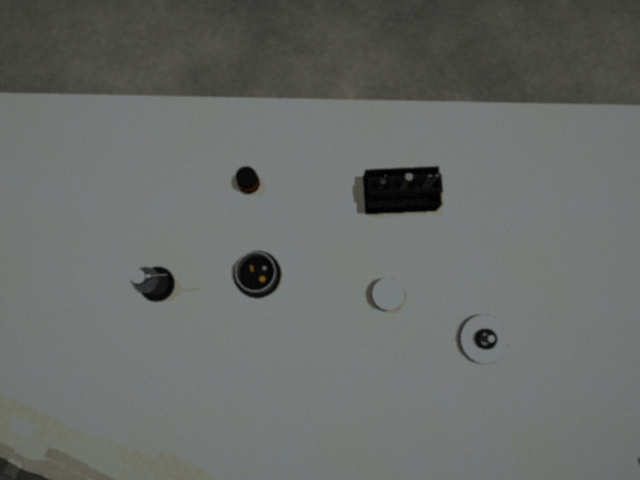

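The side view shows the tin at about (329,290), lids at (387,177), duster cap at (334,340), closed tin at (353,217). In the top view the tin is at (257,273), lids at (484,339) with stem top at about (489,337), cap at about (140,275). Next I'll turn these into positions and overlay the model circles as a check.

```bash
cat > h.py <<'E'
import numpy as np, cv2
from cell import robot, optics, nets
from scipy.optimize import least_squares
def cal(c):
    k=optics.get_calibration(c); return 240/np.tan(np.radians(k["fovy"])/2),k["cx"],k["cy"],np.array(k["R"]),np.array(k["t"])
def proj(c,X):
    f,cx,cy,R,t=cal(c); p=np.atleast_2d(X)@R.T+t; return np.c_[f*p[:,0]/p[:,2]+cx,f*p[:,1]/p[:,2]+cy]
def plane(c,uv,z):
    f,cx,cy,R,t=cal(c); o=-R.T@t; d=R.T@np.array([(uv[0]-cx)/f,(uv[1]-cy)/f,1]); return o+d*(z-o[2])/d[2]
def tri(uvs):
    A=[];b=[]
    for c,uv in uvs.items():
        f,cx,cy,R,t=cal(c); o=-R.T@t; d=R.T@np.array([(uv[0]-cx)/f,(uv[1]-cy)/f,1]); d/=np.linalg.norm(d)
        P=np.eye(3)-np.outer(d,d); A.append(P); b.append(P@o)
    A=np.vstack(A); b=np.hstack(b); x=np.linalg.lstsq(A,b,rcond=None)[0]; return x,np.linalg.norm(A@x-b)
def circ(x,y,z,r,n=72):
    a=np.linspace(0,2*np.pi,n); return np.c_[x+r*np.cos(a),y+r*np.sin(a),0*a+z]
def overlay(c,im,circles,box,s,name):
    x0,y0,x1,y1=box; cr=cv2.resize(im[y0:y1,x0:x1],None,fx=s,fy=s,interpolation=cv2.INTER_CUBIC)[:,:,::-1].copy()
    cr=cv2.convertScaleAbs(cr,alpha=1.4)
    left=cr.copy()
    for C,col in circles:
        p=(proj(c,C)-[x0,y0]+.5)*s; cv2.polylines(cr,[np.round(p*8).astype(np.int32)],False,col,1,cv2.LINE_AA,3)
    return np.hstack([left,cr])
E
python3 - <<'E'
from h import *
ims={c:optics.read_camera(c) for c in("side","top")}
def m(c,q):
    ds=nets.masks_of(c,q); return ds[0]["pixels"]
def bc(M): ys,xs=np.nonzero(M); return np.array([(xs.min()+xs.max())/2,(ys.min()+ys.max())/2])
for q,z in [("tin",.02),("outer_lid",.012),("closed_tin",.016),("nozzle_top",.122),("canister",.06),("jar",.03),("caddy",.05)]:
    b={c:bc(m(c,q)) for c in ims}; 
    print(q,{c:np.round(plane(c,b[c],z),4) for c in b},tri(b))
T=plane("top",(257,272),.045); L=plane("top",(483.5,339.5),.018)
print(T,L)
E
```

```text
Traceback (most recent call last):
IndexError: list index out of range
```

Run:
```python
from h import *
ims={c:optics.read_camera(c) for c in("side","top")}
def bc(M): ys,xs=np.nonzero(M); return np.array([(xs.min()+xs.max())/2,(ys.min()+ys.max())/2])
for q,z in [("tin",.02),("collar_top",.012),("closed_tin",.016),("nozzle_top",.122),("jar",.03),("caddy",.05)]:
    b={}
    for c in ims:
        ds=nets.masks_of(c,q)
        if ds: b[c]=bc(ds[0]["pixels"])
    print(q,{c:np.round(plane(c,b[c],z),4) for c in b},b, tri(b) if len(b)==2 else "")
T=plane("top",(257,272),.045); L=plane("top",(483.5,339.5),.018); N=plane("top",(140,276),.129)
print(T,L,N)
G,R,B=(0,255,0),(0,0,255),(255,128,0)
rows=[]
boxes={"top":[(227,243,287,303),(453,309,513,369),(125,255,185,315)],"side":[(299,264,359,324),(357,147,417,207),(305,315,365,375)]}
for c in ims:
    r=[overlay(c,ims[c],[(circ(T[0],T[1],.045,.038),G),(circ(T[0],T[1],.005,.046),R)],boxes[c][0],4,""),
       overlay(c,ims[c],[(circ(L[0],L[1],.018,.046),G),(circ(L[0],L[1],.058,.007),R),(circ(L[0],L[1],.032,.019),B)],boxes[c][1],4,""),
       overlay(c,ims[c],[(circ(N[0],N[1],.129,.013),G),(circ(N[0],N[1],.008,.034),R),(np.array([[N[0],N[1],.122],[N[0],N[1]-.049,.122]]),B)],boxes[c][2],4,"")]
    rows.append(np.vstack(r))
im=np.hstack(rows); im=cv2.resize(im,None,fx=600/im.shape[0]*.999,fy=600/im.shape[0]*.999); print(im.shape); cv2.imwrite("pics/ov1.png",im[:600,:800])
```

```text
tin {'side': array([0.5854, 0.0926, 0.02  ]), 'top': array([0.5833, 0.0867, 0.02  ])} {'side': array([329., 295.]), 'top': array([257., 274.])} (array([0.58498286, 0.08730034, 0.01384315]), np.float64(0.00125762574301784))
collar_top {'side': array([ 0.4713, -0.3364,  0.012 ]), 'top': array([ 0.4708, -0.3444,  0.012 ])} {'side': array([387. , 177.5]), 'top': array([484. , 339.5])} (array([ 0.47091013, -0.34647972,  0.00449001]), np.float64(1.2649116491216965e-05))
closed_tin {'side': array([ 0.5512, -0.1598,  0.016 ])} {'side': array([352.5, 218.5])} 
nozzle_top {'side': array([0.564 , 0.2675, 0.122 ]), 'top': array([0.5609, 0.2762, 0.122 ])} {'side': array([333. , 331.5]), 'top': array([141.5, 277. ])} (array([0.56178439, 0.27384583, 0.1298103 ]), np.float64(0.0025455332977418364))
jar {'side': array([0.7658, 0.115 , 0.03  ]), 'top': array([0.7655, 0.1117, 0.03  ])} {'side': array([241. , 293.5]), 'top': array([247.5, 180. ])} (array([0.76657394, 0.11213741, 0.02666485]), np.float64(0.00018394889644501413))
caddy {'side': array([ 0.7496, -0.1724,  0.05  ]), 'top': array([ 0.7459, -0.1864,  0.05  ])} {'side': array([270.5, 199. ]), 'top': array([402.5, 190.5])} (array([ 0.75139731, -0.18848888,  0.03628519]), np.float64(0.0023224988040114317))
[0.5840385  0.08430866 0.045     ] [ 0.47061206 -0.3417389   0.018     ] [0.56173265 0.27685241 0.129     ]
(599, 799, 3)
```

View pics/ov1.png

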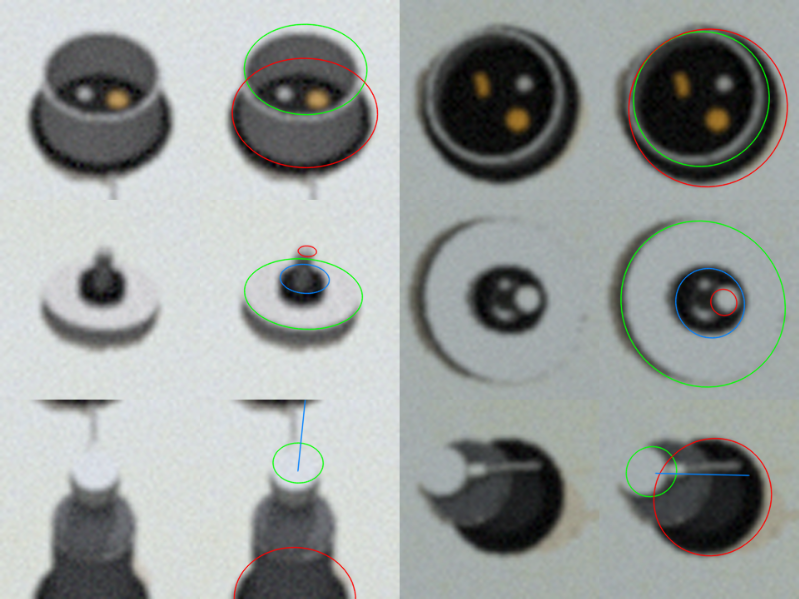

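The overlays match to within a few mm. In panel terms the rim, stem and cap centres sit 1–2 px off my first guess. I'll refine from these readings, hold the two cameras against each other, then press.

Run:
```python
from h import *
P={"rim":({"top":(255,271.6),"side":(328.8,286)},.045),"ring":({"top":(257.1,274)},.005),"cap":({"top":(137.4,275.8),"side":(333.3,333.1)},.129),"stem":({"top":(490.6,338.1),"side":(387.4,161.5)},.058)}
for n,(b,z) in P.items(): print(n,[(c,np.round(plane(c,b[c],z),4)) for c in b], tri(b) if len(b)>1 else "")
Q=[.70710678,.70710678,0,0]
cap=np.mean([plane(c,P["cap"][0][c],.129) for c in ("top","side")],axis=0); print(cap)
robot.grip(0.0,20)
robot.reach([cap[0],cap[1],.19],Q); print(robot.state()["t"],robot.state()["joint_positions"])
robot.line_to([cap[0],cap[1],.140],velocity=.1)
w0=robot.state()["wrist_force"][2]
hit=robot.line_to([cap[0],cap[1],.117],velocity=.015,threshold=8)
robot.dwell(.25); s=robot.state(); print(hit,s["tool_pos"],s["wrist_force"],w0)
im=optics.read_camera("side"); cv2.imwrite("pics/press.png",cv2.resize(im[280:400,260:420],None,fx=4,fy=4)[:,:,::-1])
robot.line_to([cap[0],cap[1],.19],velocity=.1); robot.dwell(.1); print(robot.state()["t"])
```

```text
rim [('top', array([0.5847, 0.0881, 0.045 ])), ('side', array([0.5863, 0.0903, 0.045 ]))] (array([0.58573317, 0.08829   , 0.04265139]), np.float64(0.001036371156798107))
ring [('top', array([0.5852, 0.088 , 0.005 ]))] 
cap [('top', array([0.562 , 0.2814, 0.129 ])), ('side', array([0.5628, 0.2764, 0.129 ]))] (array([0.56202872, 0.27997192, 0.1334763 ]), np.float64(0.0008002132299062928))
stem [('top', array([ 0.4726, -0.3433,  0.058 ])), ('side', array([ 0.4739, -0.3429,  0.058 ]))] (array([ 0.47321685, -0.34354814,  0.05748218]), np.float64(0.0008839904943545914))
[0.56239518 0.27887501 0.129     ]
4.9333 [4.42936796e-01 4.63867776e-01 1.64813818e+00 2.89948768e-04
 1.02941129e+00 4.41190262e-01]
True [0.56240197 0.27885612 0.12334516] [-1.42606241  0.23042935  7.5515237 ] 0.10647772651989468
7.8833
```

View pics/press.png

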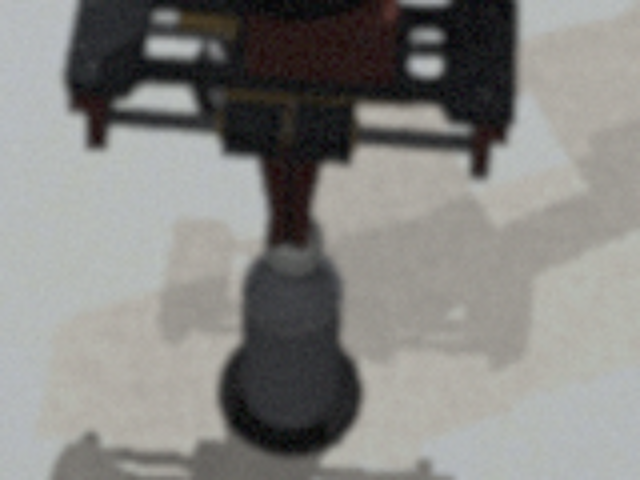

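The press went through: it stopped at z=0.1233 (5.7 mm of travel) with 7.5 N, and the picture shows the fingertips at (290,245) centred on the cap. On to the stem.

Run:
```python
from h import *
Q=[.70710678,.70710678,0,0]
L=(.4732,-.3432)
robot.reach([*L,.20],Q); robot.grip(.045,40)
robot.line_to([*L,.08],velocity=.12)
h=robot.line_to([*L,.0355],velocity=.05,threshold=6); print("hit",h)
robot.grip(0.0,40); s=robot.state(); print(s["opening"],s["gripper_force"],s["tool_pos"],s["t"])
robot.line_to([*L,.115],velocity=.08); robot.dwell(.2); s=robot.state(); print(s["opening"],s["wrist_force"],s["torque"],s["t"])
im=optics.read_camera("side"); u=proj("side",[[*L,.115]])[0].astype(int); print(u)
cv2.imwrite("pics/lift.png",cv2.resize(im[u[1]-60:u[1]+60,u[0]-80:u[0]+80],None,fx=4,fy=4,interpolation=2)[:,:,::-1])
for d in nets.masks_of("side","outer_lid"):
    ys,xs=np.nonzero(d["pixels"]); print(d["p"],xs.min(),xs.max(),ys.min(),ys.max())
z0=.115-.0355
print("pred",proj("side",circ(*L,z0+.018,.046))[:,0].min(),proj("side",circ(*L,z0+.018,.046)).max(0),proj("side",circ(*L,z0+.004,.046)).max(0),proj("side",circ(*L,z0+.018,.046)).min(0))
```

```text
hit False
0.013171458769224242 40.000423192977905 [ 0.47290611 -0.34309935  0.03554248] 13.7583
0.013075027060650796 [ 0.13887833 -0.56961315 -2.2635788 ] [-0.0932898   0.07649519 -0.0151264 ] 15.1
[389 142]
0.93 370 406 141 164
pred 370.58635792607924 [407.20258343 159.17314902] [406.65434914 163.83190804] [370.58635793 138.41327262]
```

View pics/lift.png

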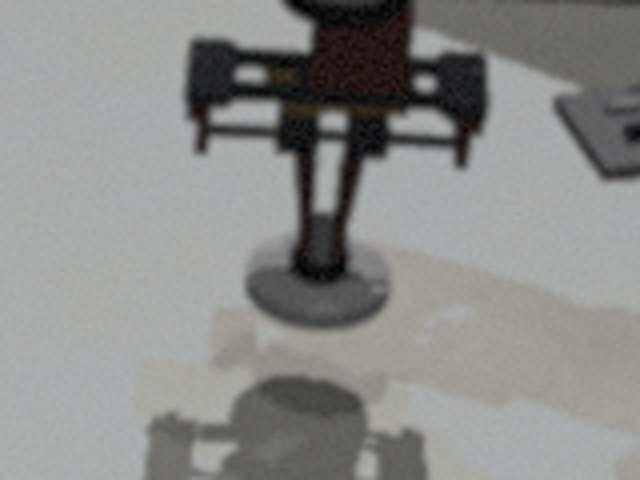

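The lids hang together at (318,285) in the crop, level, with both weights carried (about 2.9 N). Carrying them over the tin now and lowering under force control.

Run:
```python
from h import *
T=(.5855,.0888)
robot.line_to([.4732,-.3432,.155],velocity=.1)
robot.line_to([*T,.155],velocity=.15)
robot.line_to([*T,.098],velocity=.08); robot.dwell(.2)
im=optics.read_camera("side"); cv2.imwrite("pics/above.png",cv2.resize(im[220:340,250:410],None,fx=4,fy=4,interpolation=2)[:,:,::-1])
w=robot.state()["wrist_force"]
h=robot.line_to([*T,.068],velocity=.02,threshold=5); robot.dwell(.2); s=robot.state()
print(h,s["tool_pos"],w,s["wrist_force"],s["torque"],s["t"])
im=optics.read_camera("side"); cv2.imwrite("pics/low.png",cv2.resize(im[220:340,250:410],None,fx=4,fy=4,interpolation=2)[:,:,::-1])
cv2.imwrite("pics/ab_low.png",np.hstack([cv2.resize(cv2.imread("pics/above.png"),(400,300)),cv2.resize(cv2.imread("pics/low.png"),(400,300))]))
```

```text
True [0.5854408  0.08877271 0.07051659] [ 0.93937065  0.51679974 -2.60942847] [0.13032696 0.32750422 5.34985334] [-0.04334089  0.16518982  0.01574439] 21.425
```

View pics/ab_low.png

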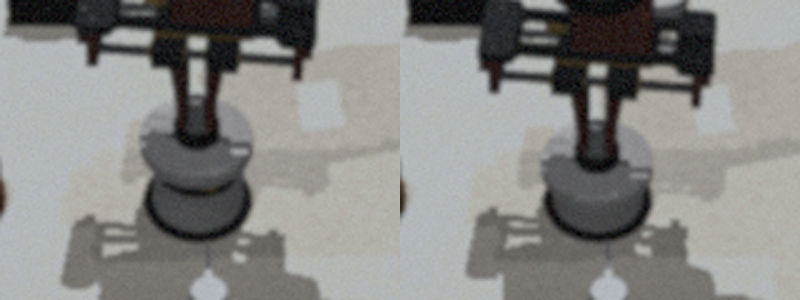

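The lowering stopped at z=0.0705, exactly the home height, with negligible side force; the picture shows the lid covering the tin at (597,180). Letting go, then gripping the collar.

Run:
```python
from h import *
T=(.5855,.0888)
robot.grip(.07); robot.dwell(.4); s=robot.state(); print("free",s["wrist_force"],s["tool_pos"])
h=robot.line_to([*T,.0565],velocity=.03,threshold=5); print("hit",h,robot.state()["tool_pos"])
robot.grip(0.0,35); s=robot.state(); z=s["tool_pos"][2]; print(s["opening"],s["gripper_force"],s["tool_pos"],s["wrist_force"])
robot.line_to([*T,z+.03],velocity=.03); print(robot.state()["wrist_force"])
robot.line_to([*T,z+.1],velocity=.06); robot.dwell(.5); s=robot.state(); print(s["opening"],s["wrist_force"],s["torque"],s["tool_pos"],s["t"])
im=optics.read_camera("side"); a=im[200:340,240:420]; cv2.imwrite("pics/fin.png",cv2.resize(a,None,fx=4,fy=4,interpolation=2)[:,:,::-1])
p=proj("side",[[*T,.093],[*T,.049]]); print(p)
```

```text
free [-0.49742862  0.38679547  0.58179561] [0.58443424 0.08865102 0.06951336]
hit False [0.58538318 0.0887774  0.05627673]
0.03727124152678303 35.00044433400035 [0.58552261 0.08880708 0.05658746] [-0.5744472  -1.05986391  1.43856894]
[ 1.28831443  0.14970444 -1.2550394 ]
0.03697334728115478 [-0.19530128 -0.55249472 -1.29225213] [-0.08726357  0.0717404   0.05043005] [0.58549886 0.08879345 0.15655596] 27.05
[[329.48072546 269.19680041]
 [329.26965968 284.15936738]]
```

View pics/fin.png

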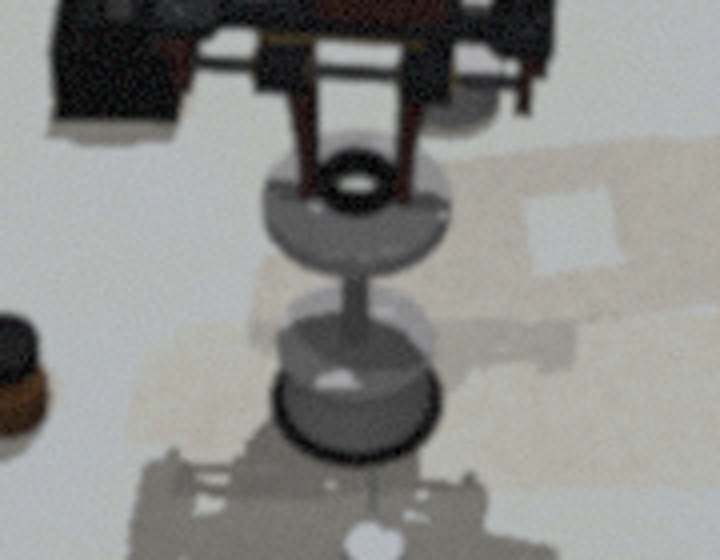

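The outer lid hangs level at (357,205), with its hole open and clear of the stem below. The inner lid's flange sits at (355,340), where the seated height projects. Handing in.

```bash
python3 -c "
from cell import robot
print(robot.sign_off())"
```

```text
the job is handed in; nothing more can be done
None
```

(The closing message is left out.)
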